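# Slide the tin and the shaving bowl in against the shelf divider

## Robot

A 6-joint arm with a two-finger parallel gripper is mounted at the origin on the work surface. World frame = base frame: x ahead of the robot, y to its left, z up, the work surface at z = 0. Lengths are in mm, angles in rad, forces in N, time in s.
With the tool pointing down it reaches from about 275 to 1000 mm from the base axis. Payload 8.4 kg.
Tool frame: the origin (TCP) lies between the finger pads; the fingertips stand 17 mm ahead of it and the grasp point (between the pads) lies 2 mm behind it (r.tcp_to_tips is the distance from the TCP to the fingertips, in mm); z points along the fingers, y is the line along which they close (so a half turn about z gives the same grasp; the last joint's range is limited). The gripper opens to 85 mm and grips with 20 to 120 N. Pads are 22 mm wide; open, the fingers measure 114 mm over their backs; the gripper's body (76 mm by 85 mm) begins 54 mm behind the grasp point. The pads swing forward as they close: fully open they stand 13 mm farther back than shut.
Start: joints at [-1.12, 0.353, 1.633, -0, 1.155, -0.002], TCP at [273.427, -562.019, 248.281] pointing down, gripper open.
Joint ranges: [-2.63, 2.63], [-0.92, 2.1], [0.06, 2.66], [-1.3, 4.44], [0, 2.69], [-3.02, 3.02]. Speed limits (rad/s): [2.22, 2.22, 2.79, 3.14, 3.14, 3.14].

## Interface

Orientations are given as [roll, pitch, yaw] about the fixed x, y, z axes, in that order (R = Rz(yaw) Ry(pitch) Rx(roll)).
In Python, from rig import r gives the robot as it stands. The module is installed in compiled form; this text tells all that it offers.
- The arm moves only by the tool apply_moves, never from a script. Its argument "series" is text: rows parted by semicolons, each of 7 numbers parted by spaces: the shift along the tool's x, y, z in cm, then the turn, a rotation vector about the tool's x, y, z in rad, then the gripper's target within -1 to 1 (shut at 1, half-way at 0, fully open at -1). In form: tx ty tz rx ry rz fingers; .... A call has exactly 10 rows; each row shifts and turns the commanded pose from where the row before left it, along the tool's axes as they then stand; what a row does not reach is not made up. A row lasts 1/12 s, in which the tool goes at most 41.7 mm and 7.16 degrees, less where a joint would pass 70% of its speed; a pose out of reach is approached as far as the arm can. A call with a gripper value outside its range is refused whole. The fingers move at their own pace and stop on an object; "squeeze" is the grip in N (left out, the last holds). Time passes only in rows, so rows that do not move let the fingers close, or fill a call up. It gives the time, the measured TCP pose, the force and the opening at its end, in the units of the state.
- r.sense(): the state, without advancing time (a new reading comes with each control period).
- r.grab_frame(name): name is "side" or "top"; returns the picture (480x640x3 uint8, blue, green, red); there is no depth.
- r.camera_info(name): a dict with "K" (3x3 intrinsics, pixels), "extrinsics" (4x4, takes a point from camera to world coordinates). Camera axes: x right, y down, z forward; pixel columns grow to the right and rows downward; lengths in mm; the calibration is good to about 2 mm. A picture is of the moment at which its call begins. camera_info takes no time and is no camera call.
- r.sign_off(): hands the job in, once; it reports no verdict.
The state is a dict: "clock": time; "qpos": joint angles; "qvel": joint speeds; "joint_efforts": joint torques, N m; "eef_pos": TCP position; "tcp_rot": TCP orientation; "contact_force": force on the tool from outside, world axes, zero at the start; "wrist_torque": the same for the moment, N m; "opening": opening from 0.0 (shut) to 1.0 (fully open).
Only numpy, scipy, OpenCV 4.12 (cv2) and the standard library are available. Lean on these libraries where they do the work, as an engineer would, in place of code of your own. Each camera call takes 0.05 s, during which the arm holds its last target. There are 200 camera calls.

## Task

The tin and the shaving bowl stand near the open ends of the bathroom shelf, where they could be knocked off: with the fingertips, push each one from its outer side along the shelf until it rests against the blue divider, one on either side of it, both upright. Do not set the gripper over them, grip them or lift them; bring the ceramic bowl gently up to the divider, and leave the nail clipper, the cup and the lotion bottle where they are.

Things in the scene. Friction and masses are not known exactly. Their poses are not given: they have to be found in the camera images.
- shelf: Narrow stainless steel shelf fixed on the counter: top 200 mm (its x) by 560 mm (its y, the long way), flat top 160 mm above its origin, which is the centre of its footprint on the counter. Both ends are open; along both long edges (x = +/-95 mm) runs a 6 mm rail whose upper side is 17 mm above the top. Hooks on its far (+x) edge carry a green loofah handle and an orange scrubber, below the top
- divider: Blue plastic divider fixed upright across the shelf top near its middle: a flat plate 130 mm wide (its x, across the shelf), 6 mm thick (its y, along the shelf), 55 mm high. Origin at the centre of its underside, on the shelf top; axes parallel to the shelf's. The tin stands on one side (+y or -y) and the bowl on the other
- tin_center (a point): Centre (half-way up) of the closed round aluminium tin, 70 mm across its lid (the upper 15 mm; 68 mm below it), 40 mm high, about 0.1 to 0.2 kg; stands loose on the shelf. Touches the divider when 38 mm from the divider's mid-plane
- bowl_center (a point): Centre (half-way up) of the white ceramic shaving bowl, open at the top, 96 mm across the rim, 94 mm at 30 mm up, 88 mm at 12 mm up, foot 68 mm, 45 mm high, about 0.2 to 0.4 kg; stands loose on the shelf. Touches the divider when 51 mm from the divider's mid-plane
- clipper: Grey plastic nail clipper, 78 mm long (its y), 14 mm wide, 12 mm high, lying loose along the far edge of the shelf top. Origin at the centre of its underside. To be left alone
- lotion: Blue lotion bottle, 52 mm across, 120 mm high, standing on the counter between robot and shelf, to the left. Origin at the centre of its underside. To be left alone
- cup: Blue ceramic cup, 72 mm across, 95 mm high, standing on the counter between robot and shelf, to the right. Origin at the centre of its underside. To be left alone
Not all that is in view belongs to the job. Leave any orange look-alike of the part that bears tin_center alone.

How it is judged:
By the outcome, as a careful person would: the job done as asked, in the order asked, and still so for the second after the job is handed in, with the robot touching nothing.
It also fails if it takes over 51 s, if anything falls off the work surface, if the arm or the gripper's body presses on something with over 40 N, if the wrist force passes 120 N, or if a joint passes its speed limit or range.

## Working session

There is one attempt and no reset: what is moved stays moved. The work goes in short steps, Python scripts to look and compute and a tool call to move; the robot and the scene stay as the last step left them, time stands still between calls to the robot, and variables do not carry over. Pictures are saved under pics/ and viewed, on a budget of 10 in all, crops included, one or two more only if the job needs it, and the job is handed in when it is done.

Besides the shell and the picture viewer there is one more tool, called after "Request:" in YAML: its name, and indented under it one key for each argument. apply_moves: Moves the arm, as the interface text tells. Its arguments: {"type":"object","properties":{"series":{"type":"string"},"squeeze":{"type":"number"}},"required":["series"]}

```bash
mkdir -p pics; python3 - <<'E'
from rig import r
import cv2,numpy as np
for n in("side","top"):
    cv2.imwrite(f"pics/{n}0.png",r.grab_frame(n)); i=r.camera_info(n); print(n,np.round(i["K"],1).tolist(),np.round(i["extrinsics"],3).tolist())
s=r.sense();print(s, r.tcp_to_tips)
E
```

```text
side [[542.6, 0.0, 321.8], [0.0, 542.6, 234.7], [0.0, 0.0, 1.0]] [[0.87, -0.308, 0.385, -48.714], [-0.493, -0.57, 0.657, -858.22], [0.017, -0.762, -0.648, 979.134], [0.0, 0.0, 0.0, 1.0]]
top [[459.6, 0.0, 327.2], [0.0, 459.6, 227.8], [0.0, 0.0, 1.0]] [[0.01, -0.998, 0.057, 404.084], [-1.0, -0.008, 0.023, -6.065], [-0.023, -0.057, -0.998, 970.649], [0.0, 0.0, 0.0, 1.0]]
{'clock': 0.1, 'qpos': array([-1.12040012e+00,  3.53608925e-01,  1.63405737e+00,  3.07860464e-06,
        1.15522086e+00, -2.41587604e-03]), 'qvel': array([-0.00058832, -0.00216267, -0.00288097, -0.00038917,  0.00090363,
        0.00023554]), 'joint_efforts': array([ 2.70644041e-04, -6.06356764e+01, -3.42821252e+01,  1.34500419e-04,
        4.04390725e-03,  2.89491959e-05]), 'eef_pos': array([ 273.24705277, -561.64480839,  247.61901441]), 'tcp_rot': array([-3.14029816e+00, -5.94229859e-06,  4.52810835e-01]), 'contact_force': array([ 0.43292066, -0.3641182 , -0.27322453]), 'wrist_torque': array([-0.01230187, -0.00418037,  0.02630264]), 'opening': 0.9969747764100355} 17.0
```

View pics/side0.png

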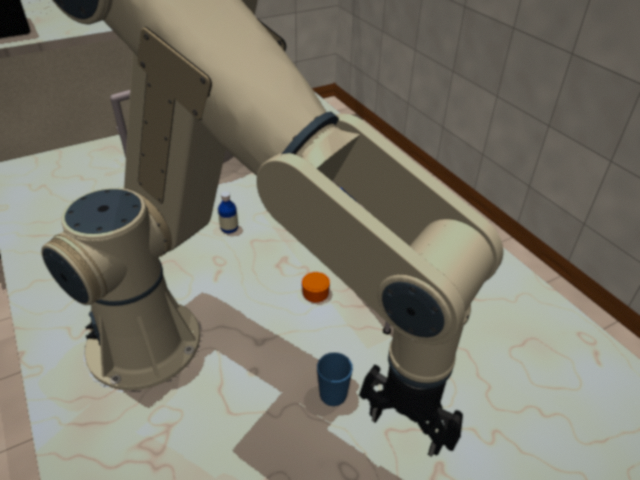

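View pics/top0.png

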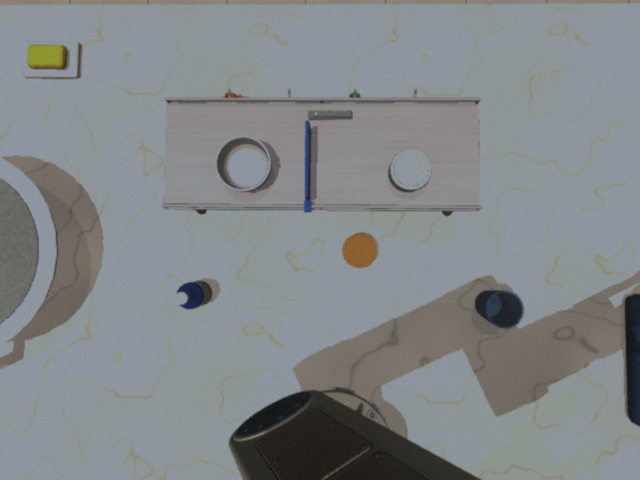

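The top view shows the white bowl at (244,164), the blue divider at (308,165), the white/aluminium tin at (410,170) and the clipper at (331,115). Candidates for the tin are the pale round object on the shelf at (410,170) and the orange look-alike on the counter at (360,250). I choose the one on the shelf and will check it in a close crop. The side view is mostly blocked by the arm.

```bash
cat > h.py <<'E'
import numpy as np
from rig import r
def ray(n,u,v,z):
    i=r.camera_info(n);K=np.array(i["K"]);E=np.array(i["extrinsics"])
    d=E[:3,:3]@np.linalg.solve(K,[u,v,1.]);o=E[:3,3]
    return o+d*(z-o[2])/d[2]
def proj(n,p):
    i=r.camera_info(n);K=np.array(i["K"]);E=np.array(i["extrinsics"])
    c=K@(E[:3,:3].T@(np.array(p,float)-E[:3,3]));return c[:2]/c[2]
E
python3 - <<'E'
import cv2
im=cv2.imread("pics/top0.png")[85:225,155:490]
im=cv2.resize(im,None,fx=2.38,fy=2.38,interpolation=cv2.INTER_CUBIC)
cv2.imwrite("pics/c1.png",im);print(im.shape)
E
```

```text
(333, 797, 3)
```

View pics/c1.png

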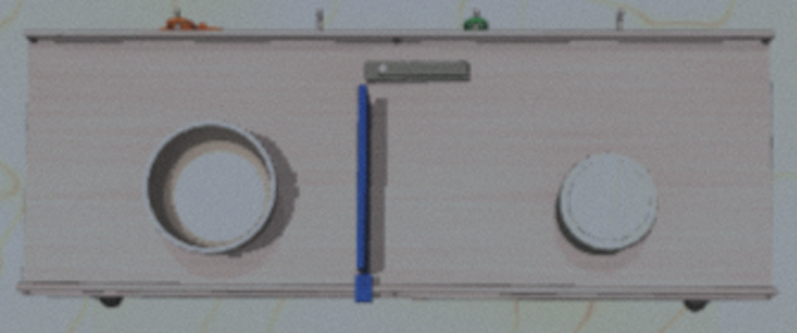

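The crop (scale 2.38, offset 155,85) shows the open white bowl's rim centred at (211,188), the lidded pale tin at (608,201), the divider top at u≈358–366 and v≈86–268, and the clipper at (417,70). The choice of tin holds.

```bash
python3 - <<'E'
from h import *
P=lambda u,v:(155+(u+.5)/2.38-.5,85+(v+.5)/2.38-.5)
for n,u,v,z in[("bowl",211,188,205),("bowlL",146,188,205),("bowlR",276,188,205),("tin",608,201,200),("tinL",559,201,200),("tinR",657,201,200),("divFar",362,86,215),("divNear",362,268,215),("clipA",366,71,172),("clipB",469,71,172),("railFL",27,34,177),("railFR",773,34,177),("railNL",20,287,177),("railNR",776,289,177),("endL",25,180,160),("endR",773,180,160)]:
    print(n,np.round(ray("top",*P(u,v),z),1))
for n,u,v,z in[("lotion",190,296,120),("cup",499,309,95)]: print(n,np.round(ray("top",u,v,z),1))
E
```

```text
bowl [555.  154.5 205. ]
bowlL [554.8 200.9 205. ]
bowlR [555.2 108.2 205. ]
tin [ 548.1 -127.   200. ]
tinL [547.9 -92.4 200. ]
tinR [ 548.3 -161.5  200. ]
divFar [625.9  47.4 215. ]
divNear [497.4  45.8 215. ]
clipA [649.8  47.6 172. ]
clipB [650.  -28.8 172. ]
railFL [675.6 300.3 177. ]
railFR [ 676.6 -251.2  177. ]
railNL [486.3 299.9 177. ]
railNR [ 488.8 -251.6  177. ]
endL [569.2 305.1 160. ]
endR [ 572.  -255.4  160. ]
lotion [324.  266.6 120. ]
cup [ 304.2 -309.1   95. ]
```

Plan: tool yaw = π/2, so tool x = world +y, tool y = world +x and tool z = down. With the fingers half open and side by side, both tips cradle the outer side of each object. The tin goes first.

Request:
apply_moves:
  series: "0 0 0 0 0 -0.1118 0;0 0 0 0 0 -0.1118 0;0 0 0 0 0 -0.1118 0;0 0 0 0 0 -0.1118 0;0 0 0 0 0 -0.1118 0;0 0 0 0 0 -0.1118 0;0 0 0 0 0 -0.1118 0;0 0 0 0 0 -0.1118 0;0 0 0 0 0 -0.1118 0;0 0 0 0 0 -0.1118 0"

```text
clock: 0.93
eef_pos: [273.3, -561.8, 247.8]
tcp_rot: [-3.141, -0.001, 1.576]
contact_force: [1.2, 0.4, -0.5]
opening: 0.498
```

Request:
apply_moves:
  series: "2.8 2.2 0 0 0 0 0;2.8 2.2 0 0 0 0 0;2.8 2.2 0 0 0 0 0;2.8 2.2 0 0 0 0 0;2.8 2.2 0 0 0 0 0;2.8 2.2 0 0 0 0 0;2.8 2.2 0 0 0 0 0;2.8 2.2 0 0 0 0 0;2.8 2.2 0 0 0 0 0;2.8 2.2 0 0 0 0 0"

```text
clock: 1.77
eef_pos: [494.1, -280.4, 248.1]
tcp_rot: [-3.141, -0.0, 1.571]
contact_force: [1.0, -0.1, 0.9]
opening: 0.503
```

Request:
apply_moves:
  series: "2.2 1.8 0 0 0 0 0;2.2 1.8 0 0 0 0 0;2.1 1.8 0 0 0 0 0;0 0 1 0 0 0 0;0 0 1 0 0 0 0;0 0 1 0 0 0 0;0 0 1 0 0 0 0;0 0 1 0 0 0 0;0 0 0 0 0 0 0;0 0 0 0 0 0 0"

```text
clock: 2.6
eef_pos: [546.6, -217.5, 197.4]
tcp_rot: [-3.14, -0.001, 1.57]
contact_force: [0.5, -0.8, 0.2]
opening: 0.499
```

```bash
python3 - <<'E'
from h import *
import cv2
a=r.grab_frame("side");b=r.grab_frame("top")
cv2.imwrite("pics/s2.png",np.hstack([cv2.resize(a[150:450,240:640],None,fx=1,fy=1),b[60:360,140:540]]))
print(proj("side",[548,-127,180]),proj("top",[548,-127,180]),r.sense()["eef_pos"])
E
```

```text
[386.11792214 238.24489903] [408.35882905 171.36490476] [ 547.46142059 -217.53877201  198.59120637]
```

View pics/s2.png

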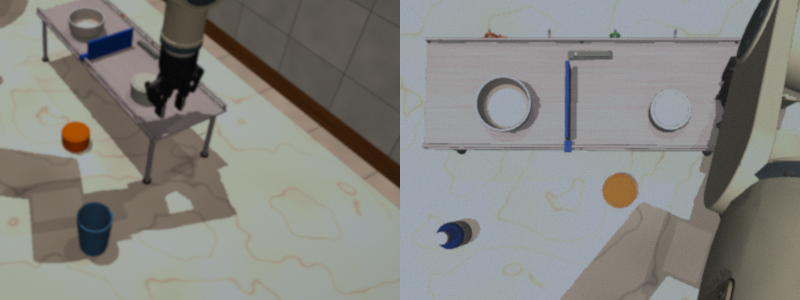

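The tin stands clear between the gripper (outer side) and the divider. Next I go down to tip height and up to the tin.

Request:
apply_moves:
  series: "0 0 0.6 0 0 0 0;0 0 0.6 0 0 0 0;1 0 0 0 0 0 0;1 0 0 0 0 0 0;1 0 0 0 0 0 0;0.6 0 0 0 0 0 0;0.6 0 0 0 0 0 0;0.6 0 0 0 0 0 0;0.6 0 0 0 0 0 0;0.6 0 0 0 0 0 0"

```text
clock: 3.53
eef_pos: [547.6, -156.5, 186.4]
tcp_rot: [3.141, 0.0, 1.571]
contact_force: [-0.7, -0.7, 0.5]
opening: 0.501
```

Request:
apply_moves:
  series: "0.7 0 0 0 0 0 0;0.7 0 0 0 0 0 0;0.7 0 0 0 0 0 0;0.7 0 0 0 0 0 0;0.7 0 0 0 0 0 0;0.7 0 0 0 0 0 0;0.7 0 0 0 0 0 0;0.7 0 0 0 0 0 0;0.7 0 0 0 0 0 0;0.7 0 0 0 0 0 0"

```text
clock: 4.37
eef_pos: [547.4, -86.3, 186.3]
tcp_rot: [-3.142, -0.0, 1.571]
contact_force: [-0.1, -0.9, 1.4]
opening: 0.498
```

```bash
python3 - <<'E'
from h import *
import cv2
a=r.grab_frame("side");b=r.grab_frame("top")
cv2.imwrite("pics/s3.png",np.hstack([cv2.resize(a[130:280,270:470],None,fx=2,fy=2),b[60:360,140:540]]))
s=r.sense();print(s["eef_pos"],s["contact_force"])
E
```

```text
[547.30407869 -85.8418022  186.19957343] [ 0.91075166 -0.07943521 -0.15163924]
```

View pics/s3.png

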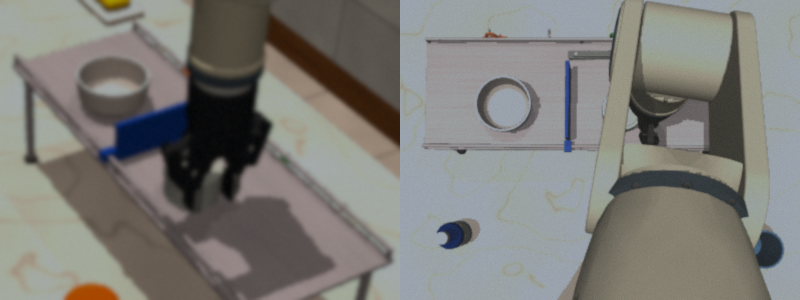

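The tin sits upright against both fingertips, with its leading edge at about column 603 in the right-hand panel and the divider at 568. About 55 mm remains.

Request:
apply_moves:
  series: "0.5 0 0 0 0 0 0;0.5 0 0 0 0 0 0;0.5 0 0 0 0 0 0;0.5 0 0 0 0 0 0;0.5 0 0 0 0 0 0;0.5 0 0 0 0 0 0;0.5 0 0 0 0 0 0;0.5 0 0 0 0 0 0;0.4 0 0 0 0 0 0;0.3 0 0 0 0 0 0"

```text
clock: 5.3
eef_pos: [547.4, -39.5, 186.3]
tcp_rot: [3.142, -0.0, 1.571]
contact_force: [0.3, -0.5, 0.1]
opening: 0.502
```

```bash
python3 - <<'E'
from h import *
import cv2
b=r.grab_frame("top")
cv2.imwrite("pics/s4.png",cv2.resize(b[90:220,260:420],None,fx=4,fy=4,interpolation=cv2.INTER_CUBIC))
s=r.sense();print(s["eef_pos"],s["contact_force"])
E
```

```text
[547.4029018  -39.19423216 186.27940487] [ 0.12401684  0.75535092 -0.4352449 ]
```

View pics/s4.png

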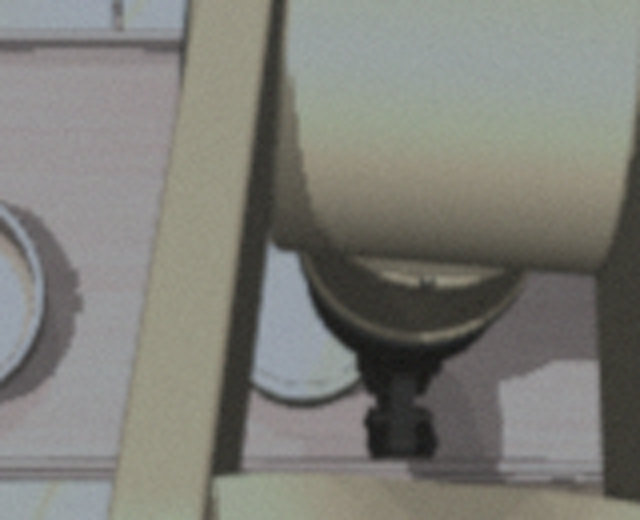

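The divider is hidden here. The tin's near edge bottoms at crop (300,400), which puts its centre near y≈-1. About 9 mm remains, so I close in slowly by force.

Request:
apply_moves:
  series: "0.07 0 0 0 0 0 0;0.07 0 0 0 0 0 0;0.07 0 0 0 0 0 0;0.07 0 0 0 0 0 0;0.07 0 0 0 0 0 0;0.07 0 0 0 0 0 0;0.07 0 0 0 0 0 0;0.07 0 0 0 0 0 0;0.07 0 0 0 0 0 0;0.07 0 0 0 0 0 0"

```text
clock: 6.18
eef_pos: [547.4, -33.0, 186.3]
tcp_rot: [-3.142, -0.0, 1.571]
contact_force: [-1.0, -1.0, 0.3]
opening: 0.506
```

Request:
apply_moves:
  series: "0.03 0 0 0 0 0 0;0.03 0 0 0 0 0 0;0.03 0 0 0 0 0 0;0.03 0 0 0 0 0 0;0.03 0 0 0 0 0 0;0.03 0 0 0 0 0 0;0.03 0 0 0 0 0 0;0.03 0 0 0 0 0 0;0 0 0 0 0 0 0;0 0 0 0 0 0 0"

```text
clock: 7.02
eef_pos: [547.4, -30.6, 186.3]
tcp_rot: [3.142, -0.0, 1.571]
contact_force: [-0.5, 0.0, 0.1]
opening: 0.503
```

Request:
apply_moves:
  series: "0.02 0 0 0 0 0 0;0.02 0 0 0 0 0 0;0.02 0 0 0 0 0 0;0.02 0 0 0 0 0 0;0.02 0 0 0 0 0 0;0.02 0 0 0 0 0 0;0.02 0 0 0 0 0 0;0.02 0 0 0 0 0 0;0 0 0 0 0 0 0;0 0 0 0 0 0 0"

```text
clock: 7.85
eef_pos: [547.5, -29.2, 186.3]
tcp_rot: [3.141, 0.0, 1.571]
contact_force: [0.1, -3.2, 0.7]
opening: 0.501
```

Request:
apply_moves:
  series: "0.02 0 0 0 0 0 0;0.02 0 0 0 0 0 0;0.02 0 0 0 0 0 0;0 0 0 0 0 0 0;0 0 0 0 0 0 0;0 0 0 0 0 0 0;0 0 0 0 0 0 0;0 0 0 0 0 0 0;0 0 0 0 0 0 0;0 0 0 0 0 0 0"

```text
clock: 8.68
eef_pos: [547.5, -29.0, 186.3]
tcp_rot: [3.141, 0.001, 1.571]
contact_force: [0.4, -6.2, 0.0]
opening: 0.498
```

Firm contact builds from y≈-29.5, as predicted. I back off, raise and go round on the near side to the bowl's outer side.

Request:
apply_moves:
  series: "-0.1 0 0 0 0 0 0;-0.2 0 0 0 0 0 0;-0.5 0 0 0 0 0 0;-1 0 0 0 0 0 0;-1.2 0 0 0 0 0 0;-1.5 0 0 0 0 0 0;-1.5 0 0 0 0 0 0;0 0 -2 0 0 0 0;0 0 -3 0 0 0 0;0 0 -3 0 0 0 0"

```text
clock: 9.52
eef_pos: [546.6, -89.7, 266.4]
tcp_rot: [-3.139, -0.0, 1.569]
contact_force: [1.4, -0.1, -0.8]
opening: 0.504
```

Request:
apply_moves:
  series: "0 -2 -2 0 0 0 0;0 -2.5 0 0 0 0 0;0 -2.5 0 0 0 0 0;0 -2.5 0 0 0 0 0;2.8 0 0 0 0 0 0;2.8 0 0 0 0 0 0;2.8 0 0 0 0 0 0;2.8 0 0 0 0 0 0;2.8 0 0 0 0 0 0;2.8 0 0 0 0 0 0"

```text
clock: 10.35
eef_pos: [452.4, 80.0, 286.5]
tcp_rot: [3.141, -0.0, 1.57]
contact_force: [-0.3, 0.2, 1.0]
opening: 0.5
```

Request:
apply_moves:
  series: "2.8 0 0 0 0 0 0;2.8 0 0 0 0 0 0;2.8 0 0 0 0 0 0;2.8 0 0 0 0 0 0;2.8 0 0 0 0 0 0;2 0 0 0 0 0 0;0 2.5 0 0 0 0 0;0 2.5 0 0 0 0 0;0 2.5 0 0 0 0 0;0 2.5 0 0 0 0 0"

```text
clock: 11.18
eef_pos: [553.9, 238.8, 286.2]
tcp_rot: [3.142, -0.0, 1.571]
contact_force: [-0.3, 0.6, -0.4]
opening: 0.499
```

```bash
python3 - <<'E'
from h import *
import cv2
a=r.grab_frame("side");b=r.grab_frame("top")
cv2.imwrite("pics/s5.png",np.hstack([cv2.resize(b[100:220,190:350],None,fx=2.5,fy=2.5,interpolation=cv2.INTER_CUBIC),cv2.resize(a[130:280,270:470],None,fx=2,fy=2)]))
s=r.sense();print(s["eef_pos"],s["contact_force"])
E
```

```text
[555.81027618 238.57994274 285.92578206] [0.16098014 0.03946169 0.22984507]
```

View pics/s5.png

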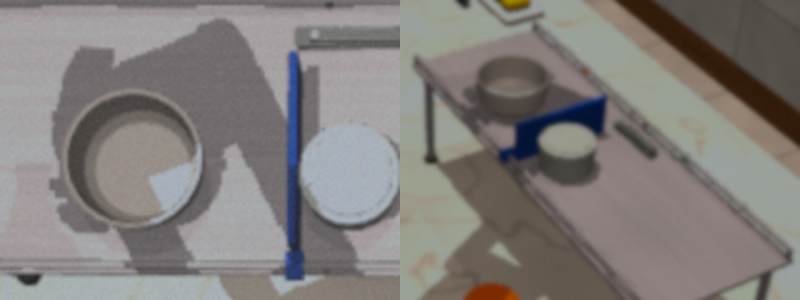

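The tin is upright and touching the divider (lid edge at column 300). The clipper is unmoved, and the bowl centre is at (133,158) in the crop, as before. Next I go down beyond the bowl.

Request:
apply_moves:
  series: "0 0 2 0 0 0 0;0 0 2 0 0 0 0;0 0 2 0 0 0 0;0 0 2 0 0 0 0;0 0 1 0 0 0 0;0 0 1 0 0 0 0;-1 0 0 0 0 0 0;-0.6 0 0 0 0 0 0;-0.4 0 0 0 0 0 0;-0.3 0 0 0 0 0 0"

```text
clock: 12.12
eef_pos: [553.0, 215.9, 187.5]
tcp_rot: [3.14, -0.001, 1.57]
contact_force: [-0.7, -0.1, -0.3]
opening: 0.503
```

Request:
apply_moves:
  series: "-0.2 0 0 0 0 0 0;-0.2 0 0 0 0 0 0;-0.2 0 0 0 0 0 0;-0.2 0 0 0 0 0 0;-0.2 0 0 0 0 0 0;-0.3 0 0 0 0 0 0;-0.3 0 0 0 0 0 0;-0.3 0 0 0 0 0 0;-0.3 0 0 0 0 0 0;-0.3 0 0 0 0 0 0"

```text
clock: 12.95
eef_pos: [552.4, 191.4, 186.3]
tcp_rot: [-3.142, -0.0, 1.571]
contact_force: [-0.0, 2.1, 1.4]
opening: 0.496
```

```bash
python3 - <<'E'
from h import *
import cv2
a=r.grab_frame("side");b=r.grab_frame("top")
cv2.imwrite("pics/s6.png",np.hstack([cv2.resize(b[100:220,190:350],None,fx=2.5,fy=2.5,interpolation=cv2.INTER_CUBIC),cv2.resize(a[110:260,240:440],None,fx=2,fy=2)]))
s=r.sense();print(s["eef_pos"],s["contact_force"])
E
```

```text
[552.30138337 190.93726289 186.21262267] [-0.7991758   1.10952648 -0.02082716]
```

View pics/s6.png

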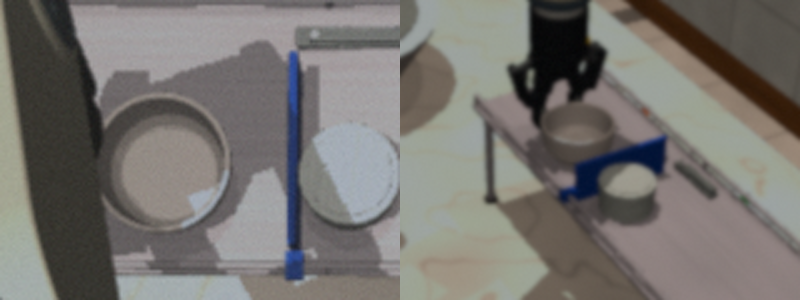

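The bowl slides upright in the cradle (right rim at column 230, divider at 290). About 38 mm remains.

Request:
apply_moves:
  series: "-0.3 0 0 0 0 0 0;-0.3 0 0 0 0 0 0;-0.3 0 0 0 0 0 0;-0.3 0 0 0 0 0 0;-0.3 0 0 0 0 0 0;-0.3 0 0 0 0 0 0;-0.3 0 0 0 0 0 0;-0.3 0 0 0 0 0 0;-0.2 0 0 0 0 0 0;-0.1 0 0 0 0 0 0"

```text
clock: 13.88
eef_pos: [552.4, 164.2, 186.3]
tcp_rot: [-3.141, 0.0, 1.571]
contact_force: [-0.9, 1.9, 0.2]
opening: 0.501
```

```bash
python3 - <<'E'
from h import *
import cv2
a=r.grab_frame("side");b=r.grab_frame("top")
cv2.imwrite("pics/s7.png",np.hstack([cv2.resize(b[120:200,250:350],None,fx=4,fy=4,interpolation=cv2.INTER_CUBIC),cv2.resize(a[130:210,280:380],None,fx=4,fy=4)]))
s=r.sense();print(s["eef_pos"],s["contact_force"])
E
```

```text
[552.36927635 164.26822889 186.2345328 ] [ 0.21670748 -0.57374045  0.38068771]
```

View pics/s7.png

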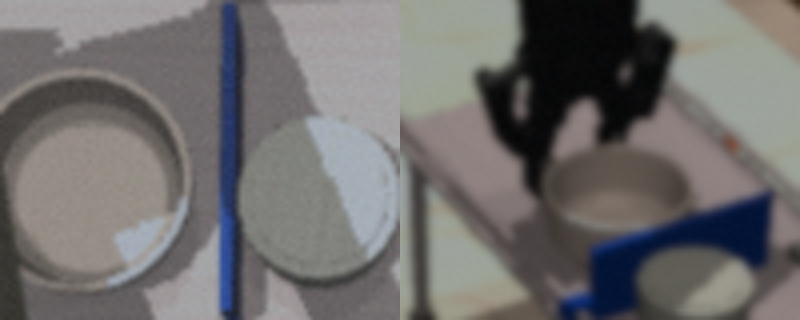

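The rim-to-divider gap is 190→221 px, about 13 mm, which agrees with the prediction. I close in gently.

Request:
apply_moves:
  series: "-0.1 0 0 0 0 0 0;-0.1 0 0 0 0 0 0;-0.1 0 0 0 0 0 0;-0.1 0 0 0 0 0 0;-0.1 0 0 0 0 0 0;-0.1 0 0 0 0 0 0;-0.1 0 0 0 0 0 0;-0.1 0 0 0 0 0 0;-0.06 0 0 0 0 0 0;-0.04 0 0 0 0 0 0"

```text
clock: 14.82
eef_pos: [552.4, 155.5, 186.3]
tcp_rot: [-3.142, 0.0, 1.571]
contact_force: [0.1, 1.4, -0.7]
opening: 0.502
```

Request:
apply_moves:
  series: "-0.03 0 0 0 0 0 0;-0.03 0 0 0 0 0 0;-0.03 0 0 0 0 0 0;-0.03 0 0 0 0 0 0;-0.03 0 0 0 0 0 0;-0.03 0 0 0 0 0 0;-0.02 0 0 0 0 0 0;-0.02 0 0 0 0 0 0;0 0 0 0 0 0 0;0 0 0 0 0 0 0"

```text
clock: 15.65
eef_pos: [552.4, 153.3, 186.3]
tcp_rot: [3.142, 0.0, 1.571]
contact_force: [0.4, 2.1, -0.2]
opening: 0.502
```

Request:
apply_moves:
  series: "-0.02 0 0 0 0 0 0;-0.02 0 0 0 0 0 0;-0.02 0 0 0 0 0 0;-0.02 0 0 0 0 0 0;-0.02 0 0 0 0 0 0;-0.02 0 0 0 0 0 0;0 0 0 0 0 0 0;0 0 0 0 0 0 0;0 0 0 0 0 0 0;0 0 0 0 0 0 0"

```text
clock: 16.48
eef_pos: [552.4, 152.2, 186.3]
tcp_rot: [3.142, -0.0, 1.571]
contact_force: [-0.0, 1.6, -0.1]
opening: 0.497
```

Request:
apply_moves:
  series: "-0.02 0 0 0 0 0 0;-0.02 0 0 0 0 0 0;-0.02 0 0 0 0 0 0;-0.02 0 0 0 0 0 0;-0.02 0 0 0 0 0 0;0 0 0 0 0 0 0;0 0 0 0 0 0 0;0 0 0 0 0 0 0;0 0 0 0 0 0 0;0 0 0 0 0 0 0"

```text
clock: 17.32
eef_pos: [552.5, 151.6, 186.3]
tcp_rot: [3.141, -0.001, 1.571]
contact_force: [-0.4, 5.9, -0.9]
opening: 0.5
```

There is contact: the force rose from about 1.6 to 5.9 N. I back off slowly, raise and look.

Request:
apply_moves:
  series: "0.05 0 0 0 0 0 0;0.1 0 0 0 0 0 0;0.2 0 0 0 0 0 0;0.5 0 0 0 0 0 0;1 0 0 0 0 0 0;1.5 0 0 0 0 0 0;1.5 0 0 0 0 0 0;1.5 0 0 0 0 0 0;1.5 0 0 0 0 0 0;0 0 -2 0 0 0 0"

```text
clock: 18.15
eef_pos: [550.4, 232.5, 203.2]
tcp_rot: [-3.137, 0.001, 1.573]
contact_force: [-0.5, -0.2, -0.1]
opening: 0.498
```

Request:
apply_moves:
  series: "0 0 -2 0 0 0 0;0 0 -3 0 0 0 0;0 0 -3 0 0 0 0;2 0 0 0 0 0 0;2 0 0 0 0 0 0;2 0 0 0 0 0 0;0 0 0 0 0 0 0;0 0 0 0 0 0 0;0 0 0 0 0 0 0;0 0 0 0 0 0 0"

```text
clock: 18.98
eef_pos: [552.2, 289.4, 286.1]
tcp_rot: [-3.141, 0.001, 1.571]
contact_force: [0.7, 0.4, 0.7]
opening: 0.502
```

```bash
python3 - <<'E'
from h import *
import cv2
a=r.grab_frame("side");b=r.grab_frame("top")
cv2.imwrite("pics/s8.png",np.hstack([cv2.resize(b[105:205,250:350],None,fx=4,fy=4,interpolation=cv2.INTER_CUBIC),cv2.resize(a[120:220,290:390],None,fx=4,fy=4)]))
s=r.sense();print(s["eef_pos"],s["contact_force"])
E
```

```text
[552.42812731 289.14038851 286.230067  ] [-0.60839839  1.02115099  0.56669688]
```

View pics/s8.png

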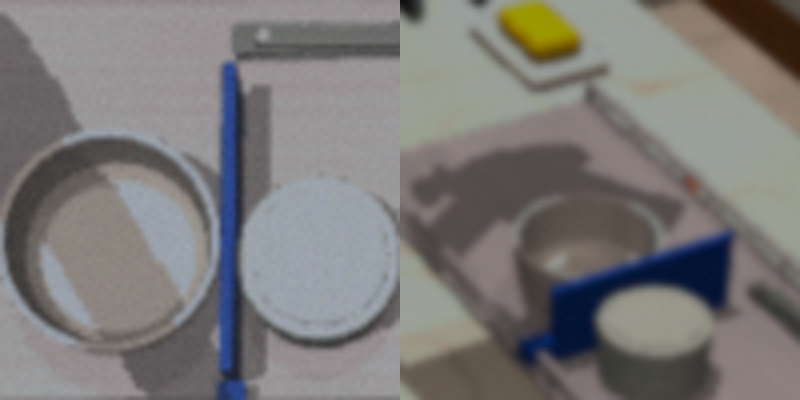

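The bowl rim (right edge at column 219) meets the divider's left face (about 221), and the tin's left edge (240) meets its right face. Both are upright, and the clipper is in place. The gripper is clear, so I hand in.

```bash
python3 -c "
from rig import r
print(r.sign_off())"
```

```text
the job is handed in; nothing more can be done
None
```

The tin and then the bowl were pushed along the shelf from their outer sides with the half-open fingertips until each rested against the blue divider. I then backed the gripper off and handed the job in at about 19 s.

- **Contact:** The push force rose to about 6 N when each one met the divider: tin at TCP y ≈ -29 mm, bowl at TCP y ≈ 151.6 mm. Both were within 1 to 2 mm of where I predicted contact. The bowl's last few millimetres were done at about 2–4 mm/s.
- **Last pictures:** Both stood upright, one on each side of the divider, with no gap I could measure (under about 1 mm). The end of the nail clipper beside the divider was where it started. The arm was raised and clear.
- **Not checked at the end:** The lotion bottle, the cup and the orange look-alike were not in the last crops. The arm stayed above or away from them, and I saw no unexpected force. No check failed or disagreed.

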